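# Hang the pestle in the drying rack and flip the catch

## Robot

A 7-joint arm with a two-finger parallel gripper is mounted at the origin on the work surface. World frame = base frame: x ahead of the robot, y to its left, z up, the work surface at z = 0. Lengths are in m, angles in rad, forces in N, time in s.
With the tool pointing down it reaches from about 0.35 to 0.9 m from the base axis. Payload 8.1 kg.
Tool frame: the origin (TCP) lies on the centre line of the jaws, within the pads' length; the fingertips stand 19 mm ahead of it and the grasp point (between the pads) is the TCP (arm.tip_reach is the distance from the TCP to the fingertips, in m); z points along the fingers, y is the line along which they close (so a half turn about z gives the same grasp; the last joint's range is limited). The gripper opens to 92 mm and grips with 3 to 60 N. Pads are 19 mm wide; open, the fingers measure 130 mm over their backs; the gripper's body (75 mm by 190 mm) begins 47 mm behind the grasp point.
Start: joints at [-1.222, 0.434, 0.025, 1.573, -0.012, 1.134, -0.075], TCP at [0.273, 0.562, 0.216] pointing down, gripper open.
Joint ranges: [-2.62, 2.62], [-0.44, 2.09], [-1.27, 1.32], [0.08, 2.57], [-1.32, 4.46], [0.12, 2], [-2.74, 2.74]. Speed limits (rad/s): [2.22, 2.22, 3.01, 3.01, 3.14, 3.14, 3.14].

## Interface

Orientations are given as a rotation vector (axis times angle).
In Python, from cell import arm gives the robot as it stands.
- The arm moves only by the tool arm_command, never from a script. Its argument "targets" is a list that holds one entry, the list of rows, each a list of 6 numbers: the shift along the tool's x, y, z in m, then the turn, a rotation vector about the tool's x, y, z in rad. A call has 1 to 10 rows; each row shifts and turns the commanded pose from where the row before left it, along the tool's axes as they then stand; what a row does not reach is not made up. A row lasts 1/8 s, in which the tool goes at most 62.5 mm and 10.7 degrees, less where a joint would pass 70% of its speed; a pose out of reach is approached as far as the arm can. A call with a gripper value outside its range is refused whole. "jaw" is the finger opening in m, from 0 to 0.0918, set as the call begins (left out, the last holds). The fingers move at their own pace and stop on an object; "newtons" is the grip in N (left out, the last holds). Time passes only in rows, so rows that do not move let the fingers close. It gives the time, the measured TCP pose, the force, the opening and the grip force at its end, in the units of the state.
- arm.observe(): the state, without advancing time (a new reading comes with each control period).
- arm.get_image(name): name is "scene" or "top" or "wrist"; returns a dict with "pixels" (384x512x3 uint8, red, green, blue), "z_map" (384x512 float32, m along the optical axis (not along the pixel's ray), 0 where there is no reading), "fx", "fy", "cx", "cy" (pixels), "xyz" and "rotation" of the camera in the world; the wrist camera has in their place "T_tool_cam" (4x4, takes a point from camera to tool coordinates, whose origin is the TCP and whose axes are the flange's). Camera axes: x right, y down, z forward; pixel columns grow to the right and rows downward; lengths in m; the calibration is good to about 2 mm. A picture is of the moment at which its call begins: read the wrist's pose just before it.
- arm.sign_off(): hands the job in; it is judged then, once.
The state is a dict: "clock": time; "joints": joint angles; "dq": joint speeds; "joint_efforts": joint torques, N m; "position": TCP position; "ee_rot": TCP orientation; "force": force on the tool from outside, world axes, zero at the start; "ft_torque": the same for the moment, N m; "width": opening from 0.0 (shut) to 1.0 (fully open); "gripper_force": force on a finger pad.
Only numpy, scipy, OpenCV 4.12 (cv2) and the standard library are available. Lean on these libraries where they do the work, as an engineer would, in place of code of your own. Each camera call takes 0.05 s, during which the arm holds its last target. There are 200 camera calls.

## Task

Hang the porcelain pestle in the steel drying rack: bring its shaft in through the slot's mouth, round the corner to the closed end, and leave it hanging there upright by its knob. Then flip the rack's snap catch fully over so that its arm closes the mouth. Do not let the pestle fall over, and leave the mortar, jar, dish and spoon where they are.

Things in the scene. Friction and masses are not known exactly. Their poses are not given: they have to be found in the camera images.
- pestle: White porcelain pestle, 180 mm tall, about 0.4 kg, standing on the bench. Origin: centre of its underside, z up. Above it: round grinding head 52 mm wide to 24 mm, tapering to the shaft at 46 mm; round shaft 26 mm wide to 135 mm; square knob (the grip), 44 by 44 mm, flat sides facing its x and y axes, from 135 to 180 mm. Head and knob do not fit through the rack's slot; the shaft does.
- pestle_neck (a point): Point on the pestle's axis at the flat underside of its knob, 135 mm above its foot. Hung, it lies in the plane of the rack's top surface.
- rack: Fixed rack: steel plate 160 (x) by 200 mm (y), 8 mm thick, top 160 mm above the bench, on four 12 mm legs 10 mm in from its corners; under it a drip tray, top 6 mm up. Origin: on the bench under its centre; x from its front edge (facing the robot) to its back, y left. An L-shaped slot 34 mm wide runs from the front edge back along y = 55 mm, then right along x = 30 mm to a closed end.
- slot_mouth (a point): Centre of the slot's mouth at the plate's front edge, on its top surface: rack frame (-80, 55, 160) mm. Axes as the rack's. The slot's first 14 mm here is widened to 50 mm.
- slot_corner (a point): Centre of the slot's bend, on the top surface: rack frame (30, 55, 160) mm. Axes as the rack's.
- slot_end (a point): Where the shaft's axis belongs, on the top surface: rack frame (30, -50, 160) mm, the slot's walls 17 mm away on three sides. Axes as the rack's.
- catch (a joint): Angle (rad) of the snap catch: steel arm 14 mm wide, 84 mm long on an upright pivot at rack (-62, 0) mm, on the plate. -1: open, arm pointing forward and a little right, clear of the mouth; +1: closed, arm pointing left across the mouth (clockwise from above). Sprung away from its centre 0 to either stop: about 3 N on the handle moves it; past it, it snaps over.
- catch_handle (a point): Top of the catch's upright handle, on the arm 62 mm from its pivot, 60 mm above the plate. The topmost 30 mm is a black grip 18 mm in diameter; below it a 12 mm steel stem goes down to the arm, whose upper face is 47 mm below this point.
- mortar: White porcelain mortar bowl, 124 mm in diameter, 75 mm high, loose; bystander. Origin: centre of its underside.
- jar: Amber glass jar with white lid, 60 mm in diameter, 85 mm high, loose; bystander. Origin: centre of its underside.
- dish: Closed glass culture dish, 94 mm in diameter, 17 mm high, loose; bystander. Origin: centre of its underside.
- spoon: Green plastic spoon, 170 mm long, lying on the bench along its x axis, loose; bystander. Origin: its underside.
Not all that is in view belongs to the job. There is more than one size of the pestle; the job needs the smallest.

How it is judged:
By the outcome, as a careful person would: the job done as asked, in the order asked, and still so for the second after the job is handed in, with the robot touching nothing.
It also fails if it takes over 58 s, if anything falls off the work surface, if the arm or the gripper's body presses on something with over 40 N, if the wrist force passes 120 N, or if a joint passes its speed limit or range.

## Working session

There is one attempt and no reset: what is moved stays moved. The work goes in short steps, Python scripts to look and compute and a tool call to move; the robot and the scene stay as the last step left them, time stands still between calls to the robot, and variables do not carry over. Pictures are saved under pics/ and viewed, at most 10 in all, crops included, and the job is handed in when it is done.

Besides the shell and the picture viewer there is one more tool, called by a JSON object that holds its "api" and its "payload", one argument or row to a line. arm_command: Moves the arm, as the interface text tells. Its arguments: {"type":"object","properties":{"targets":{"type":"array","items":{"type":"array","items":{"type":"array","items":{"type":"number"}}}},"jaw":{"type":"number"},"newtons":{"type":"number"}},"required":["targets"]}

```bash
mkdir -p pics; ls
cat > h.py <<'E'
import numpy as np,cv2
from cell import arm
from scipy.spatial.transform import Rotation as R
def cam(n):
    s=arm.observe(); im=arm.get_image(n); z=im["z_map"]
    v,u=np.mgrid[:z.shape[0],:z.shape[1]]
    P=np.stack([(u-im["cx"])/im["fx"]*z,(v-im["cy"])/im["fy"]*z,z],-1)
    if n=="wrist":
        T=np.array(im["T_tool_cam"]);P=P@T[:3,:3].T+T[:3,3]
        Rm=R.from_rotvec(s["ee_rot"]).as_matrix();P=P@Rm.T+np.array(s["position"])
    else:
        r=np.array(im["rotation"]); r=r if r.shape==(3,3) else R.from_rotvec(r).as_matrix()
        P=P@r.T+np.array(im["xyz"])
    P[z==0]=np.nan
    return im,P
def save(im,f): cv2.imwrite("pics/"+f,im["pixels"][:,:,::-1])
E
python3 - <<'E'
from h import *
for n in("scene","top"):
    im,P=cam(n);save(im,n+"1.png");np.save(n+".npy",P)
    print(im["xyz"],im["rotation"],im["fx"])
a=cv2.imread("pics/scene1.png");b=cv2.imread("pics/top1.png")
cv2.imwrite("pics/both.png",cv2.resize(np.vstack([a,b]),(400,600)))
s=arm.observe();print(s, R.from_rotvec(s["ee_rot"]).as_matrix().round(3))
E
```

```text
pics
[1.16285111 0.02797553 0.76689438] [-1.8327739  -1.69967218  0.67453678] 370.8239401109193
[0.40359005 0.08267775 1.02994864] [-2.1145196   2.09144255 -0.24133138] 396.6437258453911
{'clock': 0.1, 'joints': array([-1.22160087,  0.43515222,  0.02499315,  1.57399033, -0.01156865,
        1.13401077, -0.07509012]), 'dq': array([-0.00110229, -0.00085184, -0.00199578, -0.00103346, -0.00026422,
       -0.0013729 ,  0.00052664]), 'joint_efforts': array([ 4.19265896e-03, -6.69113159e+01,  9.88512039e-01, -3.15142322e+01,
       -6.05094130e-02,  3.73457756e-02,  2.73180450e-05]), 'position': array([0.27272732, 0.56183484, 0.21523049]), 'ee_rot': array([-7.03721277e-01, -3.06160226e+00,  2.21174606e-03]), 'force': array([ 0.33702524,  0.38871702, -0.08585562]), 'ft_torque': array([-0.07110372, -0.00555522,  0.01972692]), 'gripper_force': 0.0, 'width': 1.0002484229151312} [[-0.9    0.437 -0.   ]
 [ 0.437  0.9   -0.001]
 [-0.    -0.001 -1.   ]]
```

View pics/top1.png

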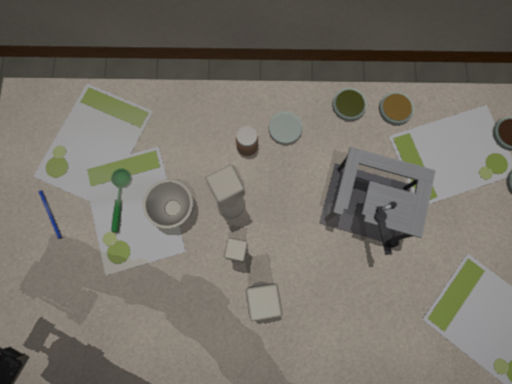

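View pics/scene1.png

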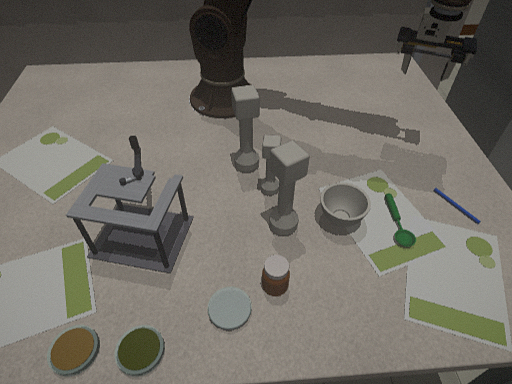

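The top view shows three pestles: the small one has its knob at pixel (236,250), and the larger ones are at (225,185) and (264,302). The rack is at (385,195), with the catch handle near (392,240). The mortar is at (168,205), the jar at (247,140) and the dish at (285,128).

Run:
```python
from h import *
P=np.load("top.npy")
def reg(u0,u1,v0,v1,z0,z1):
    Q=P[v0:v1,u0:u1].reshape(-1,3);Q=Q[np.isfinite(Q[:,2])];return Q[(Q[:,2]>z0)&(Q[:,2]<z1)]
def rect(Q,n):
    r=cv2.minAreaRect((Q[:,:2]*1000).astype(np.float32));print(n,len(Q),np.round(r[0],1),np.round(r[1],1),round(r[2],1),Q[:,2].mean().round(4));return r
for n,b in dict(small=(215,255,230,275),a=(195,250,160,225),c=(240,290,275,330)).items():
    Q=reg(*b,0.1,0.4);zt=np.percentile(Q[:,2],90);rect(Q[Q[:,2]>zt-.008],n)
Q=reg(300,450,130,260,.150,.168);r=rect(Q,"rack");print(cv2.boxPoints(r).round(1))
np.save("plate.npy",Q)
Q=reg(320,450,160,270,.185,.24);rect(Q,"handle");print(Q[:,2].max())
Q=reg(320,450,160,270,.172,.182);print(Q.round(3)[::3])
for n,b in dict(mortar=(135,205,170,240),jar=(230,265,120,160)).items(): rect(reg(*b,.06,.1),n)
# raster plate ascii
g=np.full((30,30),'.');
for q in np.load("plate.npy"):
    i=int((q[0]-.45)/.01) if 0 else int((q[0]-np.load("plate.npy")[:,0].min())/.01);j=int((q[1]-np.load("plate.npy")[:,1].min())/.01);g[min(i,29),min(j,29)]='#'
print("\n".join("".join(x[::-1]) for x in g[::-1]), np.load("plate.npy").min(0))
```

```text
small 425 [465.5 118.7] [44.  44.1] 79.5 0.1789
a 901 [592.5 140.2] [61.7 62. ] 28.8 0.2526
c 1092 [361.8  60.4] [61.9 62. ] 9.4 0.2524
rack 4581 [ 573.2 -206.7] [202.  218.8] 74.1 0.1592
[[ 440.3 -273.8]
 [ 650.7 -333.9]
 [ 706.2 -139.6]
 [ 495.7  -79.5]]
handle 96 [ 480.2 -205.4] [16.2 16.8] 40.8 0.2137
0.22283894127437753
[[ 0.574 -0.225  0.172]
 [ 0.57  -0.223  0.172]
 [ 0.567 -0.224  0.173]
 [ 0.565 -0.225  0.172]
 [ 0.562 -0.195  0.176]
 [ 0.563 -0.222  0.172]
 [ 0.559 -0.189  0.179]
 [ 0.559 -0.196  0.178]
 [ 0.56  -0.226  0.173]
 [ 0.557 -0.194  0.177]
 [ 0.557 -0.2    0.178]
 [ 0.555 -0.194  0.178]
 [ 0.555 -0.2    0.179]
 [ 0.552 -0.193  0.18 ]
 [ 0.551 -0.19   0.174]
 [ 0.55  -0.195  0.179]
 [ 0.551 -0.203  0.177]
 [ 0.548 -0.191  0.179]
 [ 0.548 -0.198  0.177]
 [ 0.549 -0.205  0.176]
 [ 0.546 -0.189  0.176]
 [ 0.546 -0.196  0.177]
 [ 0.546 -0.202  0.178]
 [ 0.544 -0.185  0.175]
 [ 0.544 -0.191  0.178]
 [ 0.544 -0.198  0.176]
 [ 0.545 -0.205  0.173]
 [ 0.542 -0.187  0.175]
 [ 0.542 -0.193  0.178]
 [ 0.542 -0.2    0.176]
 [ 0.542 -0.207  0.175]
 [ 0.54  -0.187  0.175]
 [ 0.
[... 1631 characters left out ...]
####.......
.........##################...
.........####.################
........#####.....############
........####.........#########
........####..##........######
........####..######.....####.
.......####...#########..####.
.......####...###############.
.......####..################.
.......####..###############..
......####...###############..
......####..####.###########..
......###...####..##########..
.............###.##########...
.............##############...
................#.#########...
................#...#######...
................#.......##....
................#.............
................#.............
.................#............ [ 0.46077348 -0.33167283  0.15026244]
```

{"api": "arm_command", "payload": {
  "targets": [
    [[0, 0, -0.045, 0, 0, -0.135], [0, 0, -0.045, 0, 0, -0.135], [0, 0, 0, 0, 0, 0]]
  ]
}}

```text
clock: 0.48
position: [0.2736, 0.5638, 0.3096]
ee_rot: [0.283, 3.127, 0.009]
force: [-0.4, -0.6, -0.8]
width: 1.0
gripper_force: 0.0
```

{"api": "arm_command", "payload": {
  "targets": [
    [[-0.027, -0.04, 0, 0, 0, 0], [-0.027, -0.04, 0, 0, 0, 0], [-0.027, -0.04, 0, 0, 0, 0], [-0.027, -0.04, 0, 0, 0, 0], [-0.027, -0.04, 0, 0, 0, 0], [-0.027, -0.04, 0, 0, 0, 0], [-0.027, -0.04, 0, 0, 0, 0], [-0.027, -0.04, 0, 0, 0, 0], [-0.027, -0.04, 0, 0, 0, 0], [-0.027, -0.04, 0, 0, 0, 0]]
  ]
}}

```text
clock: 1.72
position: [0.4659, 0.1184, 0.305]
ee_rot: [-0.287, -3.127, 0.001]
force: [0.4, 0.3, 0.2]
width: 1.004
gripper_force: 0.0
```

{"api": "arm_command", "payload": {
  "targets": [
    [[0, 0, 0, 0, 0, 0], [0, 0, 0, 0, 0, 0]]
  ]
}}

```text
clock: 1.98
position: [0.4655, 0.1205, 0.3051]
ee_rot: [-0.286, -3.127, 0.0]
force: [-0.5, 0.1, -0.1]
width: 0.998
gripper_force: 0.0
```

```bash
cat > fit.py <<'E'
from h import *
from scipy.optimize import minimize
def model(q):
    x,y=q[:,0],q[:,1]
    ins=(abs(x)<80)&(abs(y)<100)
    slot=(abs(y-55)<17)&(x<47)|(abs(x-30)<17)&(y<72)&(y>-67)|(abs(y-55)<25)&(x<-66)
    return ins&~slot
def fit(Q):
    Q=Q[(Q[:,2]>.15)&(Q[:,2]<.167)]*1000
    # 2mm occupancy grid over area, ignore catch region and outside band
    g=np.arange(-160,160,2.);X,Y=np.meshgrid(g+573,g-207,indexing="ij")
    occ=np.zeros(X.shape,np.uint8);i=np.round((Q[:,0]-413)/2).astype(int);j=np.round((Q[:,1]+367)/2).astype(int)
    ok=(i>=0)&(j>=0)&(i<160)&(j<160);occ[i[ok],j[ok]]=1
    occ=cv2.morphologyEx(occ,cv2.MORPH_CLOSE,np.ones((3,3),np.uint8))>0
    G=np.stack([X.ravel(),Y.ravel()],1);o=occ.ravel()
    def cost(p,grad=0):
        c,s=np.cos(p[2]),np.sin(p[2]);d=G-p[:2];q=np.stack([c*d[:,0]+s*d[:,1],-s*d[:,0]+c*d[:,1]],1)
        w=~((q[:,0]>-85-80)&(q[:,0]<-20)&(q[:,1]<22)&(q[:,1]>-70))
        return (w&(model(q)!=o)).sum()
    best=min((minimize(cost,[x,y,t],method="Nelder-Mead",options=dict(initial_simplex=np.array([[x,y,t],[x+8,y,t],[x,y+8,t],[x,y,t+.06]]),xatol=.05,fatol=.5)) for x in(570,580,590) for y in(-215,-205,-195) for t in(-.32,-.24)),key=lambda r:r.fun)
    return best.x,best.fun,o.sum()
E
python3 - <<'E'
from fit import *
for n in("top","scene"): print(n,fit(np.load(n+".npy").reshape(-1,3)[lambda: slice(None)] if 0 else np.load(n+".npy").reshape(-1,3)))
im,P=cam("wrist");save(im,"w1.png")
s=arm.observe();print(s["clock"],s["position"],R.from_rotvec(s["ee_rot"]).as_matrix().round(3))
Q=P.reshape(-1,3);Q=Q[(abs(Q[:,0]-.4655)<.05)&(abs(Q[:,1]-.1187)<.05)&(Q[:,2]>.172)&(Q[:,2]<.186)]
print(len(Q),cv2.minAreaRect((Q[:,:2]*1000).astype(np.float32)) if len(Q) else "")
E
```

```text
top (array([ 6.00682860e+02, -2.13789866e+02, -2.77092292e-01]), np.float64(168.0), np.int64(5822))
scene (array([ 6.02587372e+02, -2.11451775e+02, -2.75275735e-01]), np.float64(200.0), np.int64(5833))
2.025 [0.46536334 0.12108063 0.30527257] [[-0.984  0.18  -0.001]
 [ 0.18   0.984  0.   ]
 [ 0.001 -0.    -1.   ]]
2035 ((463.09906005859375, 120.55801391601562), (43.707542419433594, 42.94648742675781), 79.56829071044922)
```

View pics/w1.png

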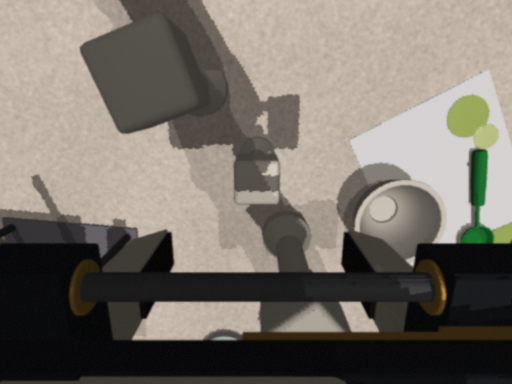

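The wrist view shows the small pestle's knob at (257,178), centred between the jaws, and a large pestle at (143,72) that is clear of them. I'll descend and grip.

{"api": "arm_command", "payload": {
  "targets": [
    [[0, 0, 0.04, 0, 0, 0], [0, 0, 0.04, 0, 0, 0], [0, 0, 0.035, 0, 0, 0], [0, 0, 0.022, 0, 0, 0], [0, 0, 0, 0, 0, 0]]
  ]
}}

```text
clock: 2.65
position: [0.4644, 0.121, 0.1675]
ee_rot: [-0.282, -3.125, 0.002]
force: [0.0, 0.2, 0.3]
width: 0.997
gripper_force: 0.0
```

{"api": "arm_command", "payload": {
  "targets": [
    [[0, 0, 0, 0, 0, 0], [0, 0, 0, 0, 0, 0], [0, 0, 0, 0, 0, 0], [0, 0, 0, 0, 0, 0], [0, 0, 0, 0, 0, 0], [0, 0, 0, 0, 0, 0]]
  ],
  "jaw": 0.03,
  "newtons": 30
}}

```text
clock: 3.4
position: [0.4669, 0.12, 0.1697]
ee_rot: [0.286, 3.127, 0.001]
force: [0.0, -2.3, 12.0]
width: 0.395
gripper_force: 5.9
```

Run:
```python
from h import *
s=arm.observe();print({k:s[k] for k in("clock","position","force","ft_torque","width","gripper_force")})
im,P=cam("scene");a=im["pixels"][90:250,190:350,::-1];cv2.imwrite("pics/s2.png",cv2.resize(a,(560,560),interpolation=cv2.INTER_CUBIC))
```

```text
{'clock': 3.4, 'position': array([0.4668607 , 0.12004632, 0.16965524]), 'force': array([ 0.0297741 , -2.28771972, 11.98976104]), 'ft_torque': array([-0.70503916,  0.17523645, -0.00839811]), 'width': 0.395336252667586, 'gripper_force': 5.905847425092361}
```

View pics/s2.png

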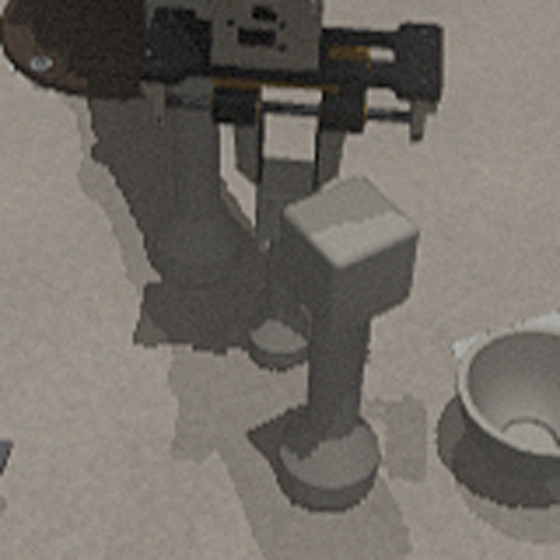

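The picture shows the fingers closed on the knob at about (290,170), with the pestle standing upright. I'll give the grip a moment to settle.

{"api": "arm_command", "payload": {
  "targets": [
    [[0, 0, 0, 0, 0, 0], [0, 0, 0, 0, 0, 0], [0, 0, 0, 0, 0, 0]]
  ],
  "jaw": 0.03
}}

```text
clock: 3.82
position: [0.4674, 0.1197, 0.1702]
ee_rot: [0.286, 3.126, 0.001]
force: [-0.8, -1.7, 12.1]
width: 0.325
gripper_force: 5.9
```

Run:
```python
from h import *
im,P=cam("wrist");save(im,"w2.png")
im2,P2=cam("scene")
Q=P2.reshape(-1,3);Q=Q[(abs(Q[:,0]-.4655)<.09)&(abs(Q[:,1]-.12)<.09)]
for z in np.arange(.12,.22,.01):
    q=Q[abs(Q[:,2]-z)<.005];q=q[q[:,0]<.53];print(z.round(3),len(q),q[:,:2].min(0).round(3) if len(q) else"",q[:,:2].max(0).round(3) if len(q) else "")
```

```text
0.12 30 [0.376 0.051] [0.478 0.115]
0.13 29 [0.376 0.049] [0.381 0.076]
0.14 41 [0.376 0.052] [0.488 0.114]
0.15 46 [0.376 0.049] [0.488 0.113]
0.16 43 [0.377 0.049] [0.489 0.113]
0.17 52 [0.377 0.052] [0.49  0.122]
0.18 167 [0.378 0.052] [0.489 0.146]
0.19 35 [0.457 0.089] [0.485 0.148]
0.2 87 [0.39  0.045] [0.488 0.15 ]
0.21 80 [0.389 0.047] [0.486 0.15 ]
```

View pics/w2.png

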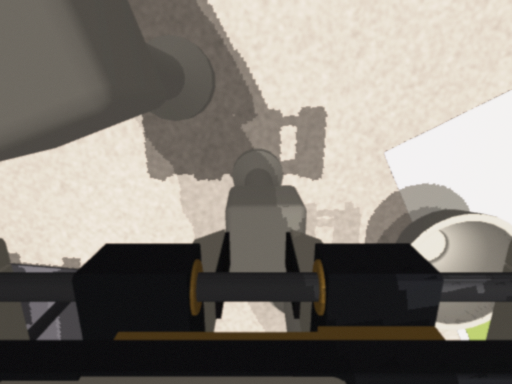

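The wrist view shows the knob held between the fingers at about (265,215). The force reading stays low because the commanded opening has been reached, so I'll close further to bring up the grip.

{"api": "arm_command", "payload": {
  "targets": [
    [[0, 0, 0, 0, 0, 0], [0, 0, 0, 0, 0, 0], [0, 0, 0, 0, 0, 0]]
  ],
  "jaw": 0.015,
  "newtons": 25
}}

```text
clock: 4.3
position: [0.4685, 0.1199, 0.1712]
ee_rot: [0.286, 3.124, 0.003]
force: [0.2, -3.5, 20.7]
width: 0.169
gripper_force: 9.8
```

{"api": "arm_command", "payload": {
  "targets": [
    [[0, 0, -0.004, 0, 0, 0], [0, 0, -0.004, 0, 0, 0], [0, 0, 0, 0, 0, 0], [0, 0, 0, 0, 0, 0]]
  ]
}}

```text
clock: 4.8
position: [0.4659, 0.1201, 0.1767]
ee_rot: [-0.285, -3.128, 0.0]
force: [0.0, 0.2, 0.1]
width: 0.163
gripper_force: 0.0
```

Run:
```python
from h import *
im,P=cam("scene");a=im["pixels"][80:240,190:350,::-1];b=cam("wrist")[0]["pixels"][:,:,::-1]
cv2.imwrite("pics/s3.png",np.hstack([cv2.resize(a,(384,384),interpolation=cv2.INTER_CUBIC),cv2.resize(b,(416,384))]))
im,P=cam("top");Q=P.reshape(-1,3);Q=Q[(abs(Q[:,0]-.4655)<.12)&(abs(Q[:,1]-.12)<.12)]
print(arm.observe()["width"])
```

```text
0.16643561105727908
```

View pics/s3.png

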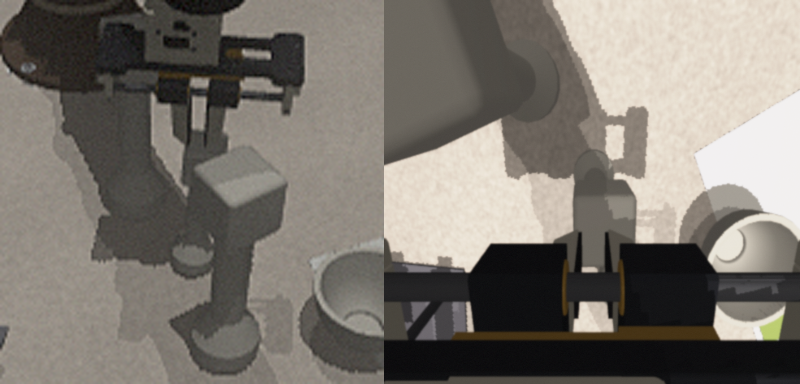

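The fingers (left panel, about (195,110)) look closed above or behind the knob rather than around it, and the pestle is still upright. I'll measure the fingertips against the knob.

Run:
```python
from h import *
print(arm.tip_reach, arm.observe()["position"])
im,P=cam("wrist")
print(np.array(im["T_tool_cam"]).round(3))
for v in range(170,350,8):
    print(v," ".join("%d:(%.0f,%.0f,%.0f)"%((u,)+tuple(P[v,u]*1000)) for u in(222,232,244,256,264,276,288,300) if np.isfinite(P[v,u,0])))
```

```text
0.019 [0.46596979 0.12003918 0.17673962]
[[-0.    -0.958 -0.285  0.077]
 [ 1.    -0.     0.001  0.   ]
 [-0.001 -0.285  0.958 -0.169]
 [ 0.     0.     0.     1.   ]]
170 222:(456,83,0) 232:(458,94,1) 244:(452,110,43) 256:(452,122,54) 264:(455,129,46) 276:(460,141,34) 288:(470,154,-1) 300:(472,167,-0)
178 222:(465,81,1) 232:(461,95,26) 244:(455,110,64) 256:(452,122,83) 264:(456,128,75) 276:(467,139,35) 288:(478,153,1) 300:(481,166,0)
186 222:(474,79,-0) 232:(441,108,142) 244:(442,116,142) 256:(444,124,142) 264:(445,129,142) 276:(446,137,142) 288:(487,151,1) 300:(490,165,1)
194 222:(440,103,160) 232:(442,109,159) 244:(443,116,159) 256:(444,124,160) 264:(445,128,160) 276:(446,136,160) 288:(497,150,1) 300:(500,163,-1)
202 222:(441,105,174) 232:(442,110,175) 244:(443,117,175) 256:(444,124,176) 264:(445,128,176) 276:(446,135,175) 288:(506,149,0) 300:(509,162,0)
210 222:(443,105,181) 232:(445,110,180) 244:(446,117,181) 256:(447,123,182) 264:(448,127,181) 276:(449,134,179) 288:(451,140,178) 300:(518,161,1)
218 222:(448,104,181) 232:(449,109,181) 244:(450,116,181) 256:(452,122,181) 264:(452,1
[... 1668 characters left out ...]
442,115,273) 232:(466,110,242) 244:(643,71,2) 256:(647,85,-1) 264:(648,96,1) 276:(474,127,235) 288:(457,132,258) 300:(443,135,277)
322 222:(446,114,271) 232:(468,110,243) 244:(656,68,0) 256:(658,83,0) 264:(660,93,0) 276:(662,109,2) 288:(459,132,260) 300:(445,135,278)
330 222:(448,114,273) 232:(472,109,243) 244:(667,66,1) 256:(669,81,1) 264:(672,91,0) 276:(675,107,1) 288:(461,131,261) 300:(446,135,279)
338 222:(443,116,282) 232:(443,118,283) 244:(444,121,282) 256:(444,124,282) 264:(444,126,283) 276:(444,129,283) 288:(445,132,283) 300:(447,134,281)
346 222:(439,117,289) 232:(441,119,288) 244:(441,122,288) 256:(441,125,289) 264:(440,126,289) 276:(441,129,289) 288:(442,131,289) 300:(442,134,289)
```

{"api": "arm_command", "payload": {
  "targets": [
    [[0, 0, -0.04, 0, 0, 0], [0, 0, -0.04, 0, 0, 0], [0, 0, 0, 0, 0, 0], [0, 0, 0, 0, 0, 0], [0, 0, 0, 0, 0, 0]]
  ],
  "jaw": 0.06
}}

```text
clock: 5.62
position: [0.4654, 0.1198, 0.2558]
ee_rot: [-0.285, -3.127, 0.001]
force: [0.1, -0.0, -0.1]
width: 0.633
gripper_force: 0.0
```

Run:
```python
from h import *
s=arm.observe();print(s["position"],s["width"])
im,P=cam("wrist")
Rm=R.from_rotvec(s["ee_rot"]).as_matrix();T=(P-np.array(s["position"]))@Rm
m=(abs(T[...,0])<.02)&(abs(T[...,1])<.08)&(T[...,2]>-.07)&(T[...,2]<.03)
q=T[m]*1000
for z in range(-70,30,4):
    k=q[(q[:,2]>=z)&(q[:,2]<z+4)]
    if len(k):print(z,len(k),"x",k[:,0].min().round(),k[:,0].max().round(),"yL",*(np.round([k[k[:,1]<0][:,1].min(),k[k[:,1]<0][:,1].max()]) if (k[:,1]<0).any() else ()),"yR",*(np.round([k[k[:,1]>0][:,1].min(),k[k[:,1]>0][:,1].max()]) if (k[:,1]>0).any() else ()))
Q=P.reshape(-1,3);Q=Q[(abs(Q[:,0]-.4655)<.05)&(abs(Q[:,1]-.1187)<.05)&(Q[:,2]>.172)&(Q[:,2]<.186)]
print(len(Q),cv2.minAreaRect((Q[:,:2]*1000).astype(np.float32)))
```

```text
[0.46538469 0.11984979 0.25582447] 0.6329219161308621
-70 205 x -8.0 7.0 yL -32.0 -31.0 yR 31.0 32.0
-66 176 x -11.0 4.0 yL -32.0 -31.0 yR 31.0 32.0
-62 171 x -11.0 2.0 yL -32.0 -29.0 yR 29.0 32.0
-58 315 x -11.0 12.0 yL -40.0 -29.0 yR 29.0 41.0
-54 344 x -9.0 12.0 yL -42.0 -29.0 yR 29.0 43.0
-50 360 x -10.0 12.0 yL -43.0 -29.0 yR 29.0 43.0
-46 367 x 4.0 12.0 yL -45.0 -29.0 yR 29.0 45.0
-42 387 x 2.0 12.0 yL -46.0 -29.0 yR 29.0 46.0
-38 384 x -1.0 12.0 yL -46.0 -29.0 yR 29.0 47.0
-34 350 x -3.0 12.0 yL -46.0 -29.0 yR 29.0 46.0
-30 344 x -6.0 12.0 yL -46.0 -29.0 yR 29.0 46.0
-26 320 x -8.0 12.0 yL -45.0 -29.0 yR 29.0 46.0
-22 259 x -9.0 12.0 yL -43.0 -29.0 yR 29.0 42.0
-18 200 x -10.0 12.0 yL -39.0 -29.0 yR 29.0 39.0
-14 101 x -9.0 12.0 yL -35.0 -29.0 yR 29.0 35.0
-10 1 x 11.0 11.0 yL -32.0 -32.0 yR
2901 ((458.58416748046875, 124.87889862060547), (44.028724670410156, 43.30159378051758), 79.62907409667969)
```

The fingertips really end 11 mm behind the reported TCP, not 19 mm ahead of it, so the first grasp was 30 mm too high. The pestle is still standing and has shifted to (0.4586, 0.1249). I'll regrasp with this corrected.

{"api": "arm_command", "payload": {
  "targets": [
    [[0.0076, 0.0037, 0, 0, 0, 0], [0, 0, 0, 0, 0, 0], [0, 0, 0, 0, 0, 0], [0, 0, 0.04, 0, 0, 0], [0, 0, 0.04, 0, 0, 0], [0, 0, 0.025, 0, 0, 0], [0, 0, 0.013, 0, 0, 0], [0, 0, 0, 0, 0, 0]]
  ],
  "jaw": 0.085
}}

```text
clock: 6.68
position: [0.4591, 0.1249, 0.1386]
ee_rot: [-0.285, -3.128, 0.001]
force: [-0.1, 0.3, -0.5]
width: 0.931
gripper_force: 0.0
```

{"api": "arm_command", "payload": {
  "targets": [
    [[0, 0, 0, 0, 0, 0], [0, 0, 0, 0, 0, 0], [0, 0, 0, 0, 0, 0], [0, 0, 0, 0, 0, 0], [0, 0, 0, 0, 0, 0], [0, 0, 0, 0, 0, 0], [0, 0, 0, 0, 0, 0], [0, 0, 0, 0, 0, 0]]
  ],
  "jaw": 0.03,
  "newtons": 30
}}

```text
clock: 7.68
position: [0.4593, 0.1249, 0.139]
ee_rot: [0.286, 3.129, -0.0]
force: [-1.3, -2.0, 3.0]
width: 0.476
gripper_force: 29.9
```

{"api": "arm_command", "payload": {
  "targets": [
    [[0, 0, -0.011, 0, 0, 0], [0, 0, -0.022, 0, 0, 0], [0, 0, 0, 0, 0, 0.047], [0, 0, 0, 0, 0, 0.047], [0, 0, 0, 0, 0, 0]]
  ]
}}

```text
clock: 8.3
position: [0.4591, 0.1253, 0.1721]
ee_rot: [-0.431, -3.112, -0.0]
force: [-0.2, -0.0, -4.2]
width: 0.483
gripper_force: 29.8
```

{"api": "arm_command", "payload": {
  "targets": [
    [[-0.0105, -0.023, 0, 0, 0, 0], [-0.0105, -0.026, 0, 0, 0, 0], [-0.0105, -0.026, 0, 0, 0, 0], [-0.0105, -0.026, 0, 0, 0, 0], [-0.0105, -0.026, 0, 0, 0, 0], [-0.0105, -0.026, 0, 0, 0, 0], [-0.0105, -0.026, 0, 0, 0, 0], [-0.0105, -0.026, 0, 0, 0, 0], [-0.01, -0.0165, 0, 0, 0, 0], [-0.005, -0.0095, 0, 0, 0, 0]]
  ]
}}

```text
clock: 9.55
position: [0.4917, -0.125, 0.172]
ee_rot: [-0.432, -3.112, 0.0]
force: [0.9, 0.0, -3.7]
width: 0.477
gripper_force: 29.9
```

{"api": "arm_command", "payload": {
  "targets": [
    [[0, 0, 0, 0, 0, 0], [0, 0, 0, 0, 0, 0]]
  ]
}}

```text
clock: 9.8
position: [0.4915, -0.1231, 0.1718]
ee_rot: [-0.43, -3.111, -0.001]
force: [0.3, -0.4, -4.3]
width: 0.478
gripper_force: 29.9
```

```bash
cat > rk.py <<'E'
from fit import *
s=arm.observe();p=np.array(s["position"])*1000
O=np.array([601.6,-212.6]);t=-.276;A=np.array([[np.cos(t),np.sin(t)],[-np.sin(t),np.cos(t)]])
def rack(q): return (np.asarray(q)[...,:2]-O)@A.T
M=R.from_rotvec(s["ee_rot"]).as_matrix()
print("clock",s["clock"],"TCP rack",rack(p).round(1),"z",p[2].round(1),"yaw err deg",np.degrees(np.arctan2(M[1,1],M[0,1])-(np.pi/2+t)).round(2),"F",s["force"].round(1),s["width"],s["gripper_force"])
E
python3 - <<'E'
from rk import *
ims,P=cam("scene");save(ims,"s4.png")
Q=P.reshape(-1,3)*1000;Q=Q[np.isfinite(Q[:,0])];r=rack(Q)
w=cam("wrist");Pw=w[1].reshape(-1,3)*1000;Pw=Pw[np.isfinite(Pw[:,0])];rw=rack(Pw)
c=rack(p)
for n,q,rr in(("scene",Q,r),("wrist",Pw,rw)):
  for z0,z1 in((60,110),(110,158),(170,200)):
    m=(np.hypot(*(rr-c).T)<32)&(q[:,2]>z0)&(q[:,2]<z1);k=rr[m]
    if len(k):print(n,z0,len(k),k.min(0).round(1),k.max(0).round(1))
b=ims["pixels"][:,:,::-1][100:300,50:330];cv2.imwrite("pics/s4.png",cv2.resize(b,(700,500)))
E
```

```text
clock 9.8 TCP rack [-130.4   56.1] z 171.8 yaw err deg 0.08 F [ 0.3 -0.4 -4.3] 0.4778941126729547 29.854915738105774
scene 60 42 [-142.6   45.6] [-99.1  77.8]
scene 110 127 [-128.2   44.4] [-107.9   70.2]
scene 170 131 [-128.2   42.1] [-99.2  85.3]
wrist 60 1564 [-149.9   29.8] [-107.1   79.2]
wrist 110 504 [-138.    42.6] [-127.5   68. ]
wrist 170 1969 [-146.7   26.2] [-139.2   86. ]
```

View pics/s4.png

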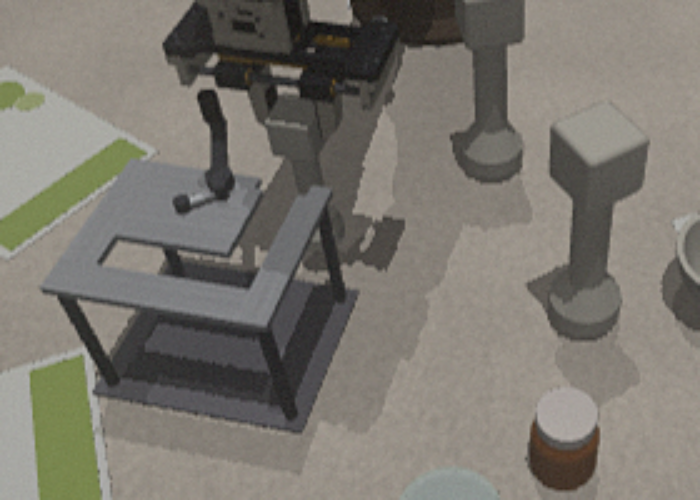

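The picture shows the pestle held upright in front of the mouth, shaft at about (310,160), with the open catch to its left. The shaft axis measures about (-125, 56) in the rack frame. Next I'll enter the slot.

{"api": "arm_command", "payload": {
  "targets": [
    [[-0.01, -0.001, 0, 0, 0, 0], [-0.01, 0, 0, 0, 0, 0], [-0.01, 0, 0, 0, 0, 0], [-0.01, 0, 0, 0, 0, 0], [-0.01, 0, 0, 0, 0, 0], [-0.01, 0, 0, 0, 0, 0], [-0.01, 0, 0, 0, 0, 0], [-0.01, 0, 0, 0, 0, 0], [0, 0, 0, 0, 0, 0]]
  ]
}}

```text
clock: 11.02
position: [0.569, -0.1471, 0.1718]
ee_rot: [0.432, 3.111, -0.0]
force: [0.0, 0.3, -3.6]
width: 0.479
gripper_force: 29.9
```

Run:
```python
from rk import *
im,P=cam("wrist")
b=im["pixels"][:,:,::-1];cv2.imwrite("pics/w5.png",b)
Pw=P.reshape(-1,3)*1000;Pw=Pw[np.isfinite(Pw[:,0])];rw=rack(Pw);c=rack(p)+[5,0]
for z in range(60,170,10):
  k=rw[(np.hypot(*(rw-c).T)<16)&(abs(Pw[:,2]-z)<5)]
  if len(k):print(z,len(k),k.min(0).round(1),k.max(0).round(1))
# slot edges in wrist view: plate points per rack x
pl=rw[(abs(Pw[:,2]-160)<5)]
for x in range(-80,-30,8):
  k=np.sort(pl[abs(pl[:,0]-x)<3][:,1]);g=np.diff(k)
  if len(k)>5: i=g.argmax();print("plate x",x,k[0].round(1),"gap",k[i].round(1),k[i+1].round(1),k[-1].round(1))
```

```text
clock 11.025 TCP rack [-49.2  54.1] z 171.8 yaw err deg 0.01 F [ 0.   0.3 -3.6] 0.4791861640790747 29.854945242404938
70 95 [-60.   44.7] [-35.7  70.1]
80 237 [-59.5  38.6] [-39.7  68.1]
90 94 [-56.9  40.1] [-46.6  65.1]
100 110 [-56.6  40.5] [-46.2  65.5]
110 123 [-56.9  40.2] [-45.8  65.7]
120 141 [-56.6  40.9] [-45.4  66. ]
130 141 [-56.4  41.3] [-48.3  64.9]
140 131 [-56.6  44. ] [-51.3  63.8]
150 27 [-56.4  48.3] [-55.2  58.1]
plate x -80 -98.3 gap 29.8 79.6 99.9
plate x -72 -98.5 gap 29.8 79.6 99.7
plate x -64 -100.9 gap 37.8 71.6 99.6
plate x -56 -100.7 gap 31.3 77.1 99.7
plate x -48 -100.6 gap 28.7 79.7 99.7
plate x -40 -100.9 gap -51.5 -50.2 -11.1
plate x -32 -100.8 gap -65.8 -65.0 -62.8
```

The slot is clear, with no contact. The shaft sits at (-43.6, 53) and the slot centre line is at y = 54.7, so I'll correct by 1.5 mm and go on to the corner.

{"api": "arm_command", "payload": {
  "targets": [
    [[-0.007, 0.0015, 0, 0, 0, 0], [-0.01, 0, 0, 0, 0, 0], [-0.01, 0, 0, 0, 0, 0], [-0.01, 0, 0, 0, 0, 0], [-0.01, 0, 0, 0, 0, 0], [-0.01, 0, 0, 0, 0, 0], [-0.01, 0, 0, 0, 0, 0], [-0.0065, 0, 0, 0, 0, 0], [0, 0, 0, 0, 0, 0], [0, 0, 0, 0, 0, 0]]
  ]
}}

```text
clock: 12.32
position: [0.6391, -0.1655, 0.1719]
ee_rot: [-0.432, -3.111, -0.0]
force: [0.2, 0.0, -3.4]
width: 0.482
gripper_force: 29.9
```

```bash
cat > sh.py <<'E'
from rk import *
im,P=cam("wrist")
Pw=P.reshape(-1,3)*1000;Pw=Pw[np.isfinite(Pw[:,0])];rw=rack(Pw);c=rack(p)+[5,0]
for z in range(80,150,10):
  k=rw[(np.hypot(*(rw-c).T)<17)&(abs(Pw[:,2]-z)<5)]
  if len(k):print(z,len(k),k.min(0).round(1),k.max(0).round(1))
E
python3 sh.py
```

```text
clock 12.325 TCP rack [23.3 55.6] z 171.9 yaw err deg 0.0 F [ 0.2  0.  -3.4] 0.48210518398643554 29.85511600971222
80 256 [12.7 39.1] [34.2 68.8]
90 100 [15.4 41.4] [25.9 66.6]
100 107 [15.6 42.1] [26. 67.]
110 124 [15.5 41.9] [25.8 67. ]
120 139 [15.7 42.2] [25.2 66.8]
130 144 [15.5 42.8] [23.9 66.4]
140 124 [15.8 45.4] [20.5 64.5]
```

{"api": "arm_command", "payload": {
  "targets": [
    [[-0.0015, -0.005, 0, 0, 0, 0], [0, -0.012, 0, 0, 0, 0], [0, -0.012, 0, 0, 0, 0], [0, -0.012, 0, 0, 0, 0], [0, -0.012, 0, 0, 0, 0], [0, -0.012, 0, 0, 0, 0], [0, -0.012, 0, 0, 0, 0], [0, -0.012, 0, 0, 0, 0], [0, -0.01, 0, 0, 0, 0], [0, -0.005, 0, 0, 0, 0]]
  ]
}}

```text
clock: 13.62
position: [0.6123, -0.2669, 0.1719]
ee_rot: [-0.433, -3.112, 0.0]
force: [-0.7, 0.3, -4.4]
width: 0.477
gripper_force: 29.9
```

{"api": "arm_command", "payload": {
  "targets": [
    [[0, 0, 0, 0, 0, 0], [0, 0, 0, 0, 0, 0]]
  ]
}}

```text
clock: 13.88
position: [0.6128, -0.2653, 0.1719]
ee_rot: [0.431, 3.112, 0.001]
force: [0.2, -0.6, -4.9]
width: 0.481
gripper_force: 29.9
```

```bash
python3 sh.py
```

```text
clock 13.875 TCP rack [ 25.2 -47.7] z 171.9 yaw err deg 0.05 F [ 0.2 -0.6 -4.9] 0.48095335253964105 29.854915738105774
120 5 [ 24.8 -60.8] [ 28.2 -35.8]
130 23 [ 21.4 -60.4] [ 26.  -36.8]
140 77 [ 17.7 -58.5] [ 23.  -38.8]
```

{"api": "arm_command", "payload": {
  "targets": [
    [[0, -0.0015, 0, 0, 0, 0], [0, 0, 0.003, 0, 0, 0], [0, 0, 0.003, 0, 0, 0], [0, 0, 0, 0, 0, 0]]
  ]
}}

```text
clock: 14.42
position: [0.6119, -0.2672, 0.1654]
ee_rot: [-0.432, -3.111, -0.0]
force: [-0.3, 0.5, -4.0]
width: 0.48
gripper_force: 29.9
```

{"api": "arm_command", "payload": {
  "targets": [
    [[0, 0, 0.001, 0, 0, 0], [0, 0, 0, 0, 0, 0]]
  ]
}}

```text
clock: 14.68
position: [0.6122, -0.2674, 0.1649]
ee_rot: [0.432, 3.112, 0.0]
force: [-0.1, -0.1, -4.6]
width: 0.479
gripper_force: 29.9
```

{"api": "arm_command", "payload": {
  "targets": [
    [[0, 0, 0.001, 0, 0, 0], [0, 0, 0, 0, 0, 0]]
  ]
}}

```text
clock: 14.92
position: [0.6122, -0.2674, 0.1643]
ee_rot: [0.432, 3.111, 0.0]
force: [-1.6, 0.7, -1.0]
width: 0.479
gripper_force: 29.9
```

{"api": "arm_command", "payload": {
  "targets": [
    [[0, 0, 0.0007, 0, 0, 0], [0, 0, 0, 0, 0, 0]]
  ]
}}

```text
clock: 15.18
position: [0.6122, -0.2675, 0.1642]
ee_rot: [0.432, 3.111, 0.0]
force: [-3.7, 1.7, 5.6]
width: 0.483
gripper_force: 29.9
```

The knob is seated on the plate. Now I'll release it and retreat upward.

{"api": "arm_command", "payload": {
  "targets": [
    [[0, 0, 0, 0, 0, 0], [0, 0, 0, 0, 0, 0], [0, 0, 0, 0, 0, 0], [0, 0, 0, 0, 0, 0]]
  ],
  "jaw": 0.07
}}

```text
clock: 15.68
position: [0.6122, -0.2675, 0.1632]
ee_rot: [0.432, 3.112, -0.0]
force: [0.2, -0.0, 0.4]
width: 0.759
gripper_force: 0.0
```

{"api": "arm_command", "payload": {
  "targets": [
    [[0, 0, -0.02, 0, 0, 0], [0, 0, -0.04, 0, 0, 0], [0, 0, -0.04, 0, 0, 0], [0, 0, 0, 0, 0, 0], [0, 0, 0, 0, 0, 0]]
  ]
}}

```text
clock: 16.3
position: [0.612, -0.2672, 0.2627]
ee_rot: [-0.432, -3.111, -0.0]
force: [-0.3, -0.3, -0.6]
width: 0.76
gripper_force: 0.0
```

Run:
```python
from rk import *
for n in("wrist","top"):
  im,P=cam(n);save(im,n+"6.png")
  Q=P.reshape(-1,3)*1000;Q=Q[np.isfinite(Q[:,0])];r=rack(Q)
  m=(np.hypot(*(r-[30,-50]).T)<45)&(Q[:,2]>195)&(Q[:,2]<215)
  if m.any():print(n,m.sum(),Q[m,2].mean(),np.ptp(Q[m,2]),cv2.minAreaRect(r[m].astype(np.float32)))
  m=(np.hypot(*(r-[-118,-26]).T)<25)&(Q[:,2]>185)&(Q[:,2]<235)
  if m.any():print("handle",m.sum(),Q[m].max(0),r[m].min(0),r[m].max(0))
```

```text
clock 16.3 TCP rack [ 24.9 -49.7] z 262.7 yaw err deg 0.01 F [-0.3 -0.3 -0.6] 0.7595617595376672 0.0
wrist 3214 205.0412157459191 12.991683875286839 ((30.719741821289062, -49.88179016113281), (43.53289794921875, 43.99884033203125), 0.032082848250865936)
handle 130 [ 488.05199376 -199.86793246  210.37019978] [-115.49088786  -33.72713823] [-110.82580775  -19.13228933]
top 335 203.40868008581464 13.016003471481582 ((29.78059959411621, -51.110595703125), (38.888832092285156, 46.16193771362305), 0.9438795447349548)
handle 96 [ 488.96107822 -196.94307713  221.471805  ] [-127.770389    -34.02973743] [-110.26822494  -17.62238117]
```

The pestle hangs level at (30.7, -49.9), knob top at 0.205. Next is the catch: I'll push the handle left with closed fingers from its right side.

{"api": "arm_command", "payload": {
  "targets": [
    [[0.0286, -0.005, 0, 0, 0, 0], [0.0286, -0.005, 0, 0, 0, 0], [0.0286, -0.005, 0, 0, 0, 0], [0.0286, -0.005, 0, 0, 0, 0], [0.0286, -0.005, 0, 0, 0, 0], [0, 0, 0, 0, 0, 0], [0, 0, 0.03, 0, 0, 0], [0, 0, 0.03, 0, 0, 0], [0, 0, 0.027, 0, 0, 0], [0, 0, 0, 0, 0, 0]]
  ],
  "jaw": 0.0,
  "newtons": 10
}}

```text
clock: 17.65
position: [0.4669, -0.2517, 0.1741]
ee_rot: [-0.431, -3.107, -0.001]
force: [-1.1, 0.4, 0.3]
width: 0.004
gripper_force: 0.0
```

{"api": "arm_command", "payload": {
  "targets": [
    [[0, 0.008, 0, 0, 0, 0], [0, 0.008, 0, 0, 0, 0], [0, 0.008, 0, 0, 0, 0], [0, 0.008, 0, 0, 0, 0], [0, 0.008, 0, 0, 0, 0], [0, 0.008, 0, 0, 0, 0]]
  ]
}}

```text
clock: 18.4
position: [0.4798, -0.2067, 0.1764]
ee_rot: [-0.433, -3.11, 0.001]
force: [-3.5, -2.8, 0.5]
width: 0.007
gripper_force: 2.2
```

```bash
cat > hd.py <<'E'
from rk import *
for n in("top","scene"):
  im,P=cam(n)
  Q=P.reshape(-1,3)*1000;Q=Q[np.isfinite(Q[:,0])];r=rack(Q)
  m=(abs(np.hypot(*(r-[-62,0]).T)-62)<14)&(Q[:,2]>200)&(Q[:,2]<226)
  if m.any():print(n,"handle?",m.sum(),r[m].min(0).round(),r[m].max(0).round(),np.median(r[m],0).round())
  b=im["pixels"][:,:,::-1];cv2.imwrite("pics/%s_%d.png"%(n,s["clock"]*100),b)
E
python3 hd.py
```

```text
clock 18.4 TCP rack [-118.8  -27.5] z 176.4 yaw err deg -0.04 F [-3.5 -2.8  0.5] 0.00725378142670915 2.1650198847055435
top handle? 23 [-132.  -11.] [-111.    7.] [-120.    1.]
scene handle? 189 [-132.  -44.] [-105.   12.] [-114.   -7.]
```

{"api": "arm_command", "payload": {
  "targets": [
    [[0, 0.008, 0, 0, 0, 0], [0, 0.008, 0, 0, 0, 0], [0, 0.008, 0, 0, 0, 0], [0, 0.008, 0, 0, 0, 0], [0, 0.008, 0, 0, 0, 0], [0, 0.006, 0, 0, 0, 0], [0, 0, 0, 0, 0, 0]]
  ]
}}

```text
clock: 19.38
position: [0.4935, -0.1612, 0.1761]
ee_rot: [-0.43, -3.112, -0.001]
force: [0.3, 0.4, 0.1]
width: 0.007
gripper_force: 0.0
```

```bash
python3 hd.py
```

```text
clock 19.375 TCP rack [-118.1   20. ] z 176.1 yaw err deg 0.08 F [0.3 0.4 0.1] 0.007361816049943025 0.0
top handle? 67 [-71.  52.] [-54.  69.] [-64.  62.]
scene handle? 196 [-128.   17.] [-52.  72.] [-105.   39.]
```

The catch snapped over, and the handle is now at (-63, 61). I'll retreat and check everything.

{"api": "arm_command", "payload": {
  "targets": [
    [[0.015, -0.01, -0.02, 0, 0, 0], [0.02, -0.02, -0.04, 0, 0, 0], [0.02, -0.03, -0.05, 0, 0, 0], [0.01, -0.03, -0.03, 0, 0, 0], [0, 0, 0, 0, 0, 0], [0, 0, 0, 0, 0, 0]]
  ]
}}

```text
clock: 20.23
position: [0.4063, -0.2304, 0.3156]
ee_rot: [-0.432, -3.111, -0.001]
force: [-0.8, -0.5, -1.0]
width: 0.007
gripper_force: 0.0
```

Run:
```python
from rk import *
im,P=cam("top");Q=P.reshape(-1,3)*1000;Q=Q[np.isfinite(Q[:,0])];r=rack(Q)
m=(np.hypot(*(r-[30,-50]).T)<45)&(Q[:,2]>195)&(Q[:,2]<215);print("pestle",m.sum(),Q[m,2].mean(),cv2.minAreaRect(r[m].astype(np.float32)))
m=(abs(np.hypot(*(r-[-62,0]).T)-62)<14)&(Q[:,2]>200)&(Q[:,2]<226);k=r[m];print("handle",(k.min(0)+k.max(0))/2)
b=cam("scene")[0]["pixels"][:,:,::-1];cv2.imwrite("pics/f.png",np.hstack([cv2.resize(im["pixels"][:,:,::-1],(400,300)),cv2.resize(b,(400,300))]))
```

```text
clock 20.225 TCP rack [-183.1  -70.4] z 315.6 yaw err deg 0.01 F [-0.8 -0.5 -1. ] 0.007087720742193082 0.0
pestle 422 203.6368372535676 ((31.87358856201172, -50.64111328125), (43.64268112182617, 44.25265884399414), 0.44431769847869873)
handle [-62.68538546  60.39733595]
```

View pics/f.png

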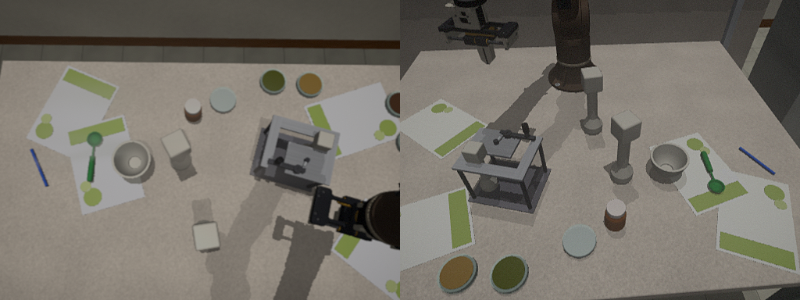

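The pestle hangs in the rack, with its knob at (475,150) in the right panel. The catch lies across the mouth at (520,130), the bystanders have not moved, and the gripper is clear.

```bash
python3 -c "from cell import arm;print(arm.sign_off())"
```

```text
the job is handed in; nothing more can be done
None
```

The small pestle hangs upright by its knob at the slot's closed end, about 2 mm from the target. The catch is snapped fully over the mouth, the mortar, jar, dish and spoon were not touched, and the job was handed in at about 20 s. On a missed first grasp the gripper closed on top of the knob and shifted the standing pestle about 7 mm, but it did not fall.

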